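# Close and latch the filter hatch

### The arm

A 6-joint arm with a two-finger parallel gripper is mounted at the origin on the work surface. World frame = base frame: x ahead of the robot, y to its left, z up, the work surface at z = 0. Lengths are in m, angles in rad, forces in N, time in s.
With the tool pointing down it reaches from about 0.3 to 0.775 m from the base axis. Payload 14.6 kg.
Tool frame: the origin (TCP) lies midway between the tips of the shut fingers; the grasp point (between the pads) lies 19 mm behind it (ctrl.grip_depth is the distance from the TCP to the grasp point, in m); z points along the fingers, x is the direction in which the jaws open and shut, and the axes are right-handed (so a half turn about z gives the same grasp; the last joint's range is limited). The gripper opens to 94 mm and grips with 3 to 60 N. Pads are 16 mm wide; open, the fingers measure 119 mm over their backs; the gripper's body (75 mm by 177 mm) begins 78 mm behind the grasp point.
Start: joints at [-1.34, 0.3, 1.521, -0, 1.321, -0.067], TCP at [0.161, -0.526, 0.205] pointing down, gripper open.
Joint ranges: [-3.03, 3.03], [-0.79, 2.21], [0.23, 2.52], [-1.04, 4.18], [0, 3.07], [-2.55, 2.55]. Speed limits (rad/s): [2.22, 2.22, 2.57, 3.14, 3.14, 3.14].

### API

Orientations are given as [roll, pitch, yaw] about the fixed x, y, z axes, in that order (R = Rz(yaw) Ry(pitch) Rx(roll)).
In Python, from station import ctrl gives the robot as it stands.
- The arm moves only by the tool play_rows, never from a script. Its argument "steps" is a list that holds one entry, the list of rows, each a list of 7 numbers: the shift along the tool's x, y, z in cm, then the turn, a rotation vector about the tool's x, y, z in rad, then the opening, from 0 (shut) to 1 (fully open). In form: [[[x, y, z, ax, ay, az, hand], ...]]. A call has 1 to 20 rows; each row is the pose to reach, as a shift and turn from the pose measured when the call began, along the tool's axes at that moment; what a row does not reach only later rows make up. A row lasts 1/12 s, in which the tool goes at most 41.7 mm and 7.16 degrees, less where a joint would pass 70% of its speed; a pose out of reach is approached as far as the arm can. A call with a gripper value outside its range is refused whole. The fingers move at their own pace and stop on an object; "force" is the grip in N (left out, the last holds). Time passes only in rows, so rows that repeat a pose let the fingers close. It gives the time, the measured TCP pose, the force and the opening at its end, in the units of the state.
- ctrl.get_obs(): the state, without advancing time (a new reading comes with each control period).
- ctrl.camera(name): name is "side" or "top"; returns a dict with "frame" (420x560x3 uint8, blue, green, red), "fovy" (degrees; the focal length in pixels is half the picture's height over the tangent of half this angle, whatever the lens; pixels are square), "cx", "cy" (the principal point, pixels), "world_to_cam" (4x4, takes a point from world to camera coordinates). Camera axes: x right, y up, looking along -z (the intrinsics and any distortion apply to the point x, -y, -z); pixel columns grow to the right and rows downward; lengths in m; the calibration is good to about 2 mm. A picture is of the moment at which its call begins. There is no depth.
- ctrl.hand_in(): hands the job in, once; it reports no verdict.
The state is a dict: "time_s": time; "qpos": joint angles; "joint_vel": joint speeds; "tau": joint torques, N m; "ee_pos": TCP position; "eef_rot": TCP orientation; "force": force on the tool from outside, world axes, zero at the start; "moment": the same for the moment, N m; "grip_width": finger opening in m.
Only numpy, scipy, OpenCV 4.12 (cv2) and the standard library are available. Lean on these libraries where they do the work, as an engineer would, in place of code of your own. Each camera call takes 0.05 s, during which the arm holds its last target. There are 200 camera calls.

### The job

The filter has just been changed: swing the open hatch of the bench-top filter unit down onto its rubber seal, hold it pressed down and turn the wing knob clockwise to its stop, so that the cam tongue swings in behind the front frame edge and keeps the hatch shut when you let go. Press only as hard as the seal needs, feeling for it, and never force the tongue or the hatch against the frame. Leave the jar and the screwdriver on the unit and everything else on the bench where they are.

Things in the scene. Friction and masses are not known exactly. Their poses are not given: they have to be found in the camera images.
- housing: bench-top filter unit, off-white sheet-steel box 300 (x) x 420 (y) x 150 mm high, fixed to the bench. Origin: centre of its underside, on the bench. x runs from its front (louvres, gauge, switch; the robot's side) to its rear, y to its left, z up. A 220 mm wide opening in its top deck (z = 150 mm) is covered by the hatch; the filter is already inside.
- hinge (a point): middle of the hatch's hinge axis, at x = 120, y = 0, z = 160 mm in the unit's frame; axes as the unit; the hatch turns about y.
- hatch (a joint): aluminium pan hatch 240 x 250 x 4 mm; its front skirt reaches 10 mm down. Value in rad: 0 = level, upper face 164 mm above the bench; grows as its front edge rises. Starts 0.45 to 0.85. Stiff hinge: it stays where it is left until it meets the seal (0.01 to 0.05, as the strip is set). Fully home, skirt on the strip, it reads -0.02 to 0.02; let go unlatched, it springs back up by 0.02.
- hatch_front (a point): middle of the hatch's front edge, on its upper face, 245 mm from the hinge axis. Axes as the hatch: x towards the hinge, z out of the upper face.
- wing_knob (a joint): black wing knob on the hatch with a hidden steel cam tongue, 38 mm long, below. Value in rad: 0 = wings parallel to the front edge, tongue clear of the frame; grows clockwise seen from above; 1.57 = stop, wings and tongue pointing to the front, tongue 16 mm under the frame strip. Starts -0.15 to 0.25. Friction about 0.08 N m, more while the tongue rubs.
- wing (a point): centre of the knob's wings, on its axis: 195 mm from the hinge axis, on the hatch's centre line, 16.5 mm above the hatch's upper face. Wings: a flat plate 10 mm thick, 46 mm from tip to tip, from 5 to 28 mm above the hatch, over a round hub flange 32 mm across whose top is 5 mm above the hatch. Site y runs along the wings, z out of the hatch.
- frame_edge: front frame: angle that carries the frame strip, an 8 mm thick plate in front of the opening (x = -146 to -97 mm in the unit's frame). Origin: middle of the strip's upper face at its middle setting (z = 150 mm); the strip is height-adjustable and set up to 5 mm higher or lower, unmeasured: feel for it. From 0.3 rad of the knob the tongue enters below it, only with the hatch pressed down; else it strikes and jams.
- seal_mid (a point): middle of the front rubber bulb seal on the frame strip, 12 mm wide, 17 mm high; point on the deck's level. The hatch squeezes it by 7 mm when home, springily: pushing down at the knob with about 10 N lets the tongue start under the strip, about 14 N brings the hatch home, where the strip stops it hard; over about 25 N would bend the hatch.
- screw_jar_mid (a point): small screw-top glass jar, 42 mm across, 46 mm high, standing on the unit's deck to the right (-y) of the hatch; point at half height. Leave alone.
- screwdriver: screwdriver, 150 mm, lying on the unit's deck to the left (+y) of the hatch. Leave alone.
- tube_rack: grey rack of capped tubes, 70 x 190 x 100 mm, on the bench to the left. Leave alone.
- wash_bottle: white wash bottle, 72 mm across, 190 mm high, on the bench to the left. Leave alone.
- dish_stack: stack of clear petri dishes, 90 mm across, 58 mm high, on the bench to the right. Leave alone.
- pipette: white hand pipette, 250 mm, lying on the bench to the left. Leave alone.
- old_filter: the used filter cassette, 175 x 120 x 40 mm, lying on the bench to the right. Leave alone.

How it is judged:
On the way:
1. the hatch is down on its seal (value of joint hatch below 0.07 rad), for 0.1 s.
At the end, for the whole second after the job is handed in: The hatch is held down (hatch joint below 0.04 rad, at rest) by the tongue behind the frame edge (wing knob turned beyond 1.25 rad) (value of joint wing_knob above 1.25 rad and value of joint hatch below 0.04 rad and velocity of joint hatch below 0.02 rad/s); the robot touches nothing.
It fails at once if the hatch or its tongue is forced against the front frame (seal and strip) with more than 24 N, about 28 N at the knob (contact force between hatch and frame_edge above 24 N).
It fails at once if a bystander is moved by more than 20 mm (distance of any of screw_jar_mid, screwdriver, tube_rack, wash_bottle, dish_stack, pipette, old_filter from where it was at the start of the episode above 0.02 m).
It also fails if it takes over 59 s, if anything falls off the work surface, if the arm or the gripper's body presses on something with over 40 N, if the wrist force passes 120 N, or if a joint passes its speed limit or range.

## Working session

There is one attempt and no reset: what is moved stays moved. The work goes in short steps, Python scripts to look and compute and a tool call to move; the robot and the scene stay as the last step left them, time stands still between calls to the robot, and variables do not carry over. Pictures are saved under pics/ and viewed, about 8 in all and at most 12, crops included, and the job is handed in when it is done.

Besides the shell and the picture viewer there is one more tool, called by a JSON object that holds its "fn" and its "kwargs", one argument or row to a line. play_rows: Moves the arm, as the interface text tells. Its arguments: {"type":"object","properties":{"steps":{"type":"array"},"force":{"type":"number"}},"required":["steps"]}

```bash
mkdir -p pics; ls
python3 - <<'E'
from station import ctrl
import cv2
for n in("side","top"):
    c=ctrl.camera(n); cv2.imwrite(f"pics/{n}0.png",c["frame"]); print(n,c["fovy"],c["cx"],c["cy"],c["world_to_cam"].round(4).tolist(),[k for k in c])
o=ctrl.get_obs();print({k:o[k] for k in("time_s","ee_pos","eef_rot","force","grip_width")})
E
```

```text
pics
side 44.485104669858394 278.03282911688115 207.2989540413513 [[0.9489, -0.3157, -0.0051, -0.4967], [0.1785, 0.523, 0.8334, -0.2265], [-0.2604, -0.7917, 0.5526, -1.3618], [0.0, 0.0, 0.0, 1.0]] ['frame', 'fovy', 'cx', 'cy', 'world_to_cam']
top 52.90290003543314 275.07314133333387 208.3926532765074 [[-0.0219, -0.9997, 0.011, 0.0141], [0.9983, -0.0213, 0.0545, -0.53], [-0.0542, 0.0122, 0.9985, -1.3194], [0.0, 0.0, 0.0, 1.0]] ['frame', 'fovy', 'cx', 'cy', 'world_to_cam']
{'time_s': 0.1, 'ee_pos': array([ 0.16134821, -0.5255601 ,  0.20492907]), 'eef_rot': array([-3.14147485e+00,  1.04893282e-03, -1.27297587e+00]), 'force': array([-0.18422555,  0.69078706, -0.14196597]), 'grip_width': 0.09446770481252957}
```

View pics/side0.png

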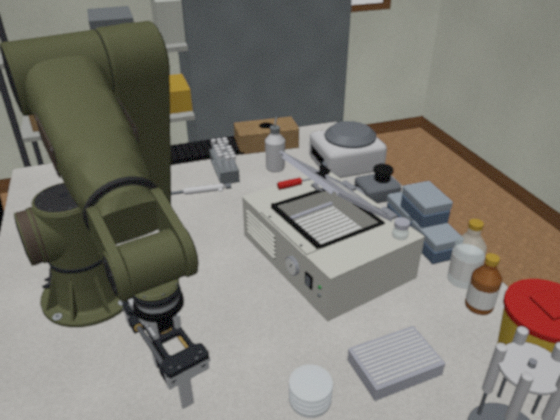

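View pics/top0.png

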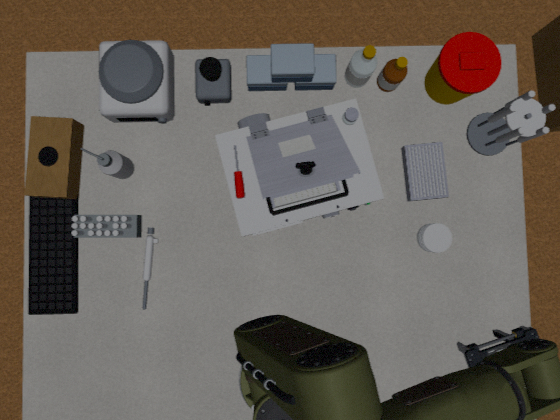

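The side view shows the unit (deck from about 245,200 to 415,240), with the hatch open and seen nearly edge-on from (285,155) to (420,225). The top view shows deck corners near (216,136), (357,100), (382,197) and (247,234), and the knob near (306,168).

```bash
python3 - <<'E'
import cv2,numpy as np
a=cv2.imread("pics/top0.png")[85:245,205:395]; b=cv2.imread("pics/side0.png")[130:310,235:435]
cv2.imwrite("pics/crop0.png",np.hstack([cv2.resize(a,(400,337),interpolation=2) if 0 else cv2.resize(a,None,fx=4,fy=4,interpolation=cv2.INTER_CUBIC)])[:600])
E
cat > h.py <<'E'
import numpy as np
K={"side":(44.485104669858394,278.0328,207.2990,[[0.9489,-0.3157,-0.0051,-0.4967],[0.1785,0.523,0.8334,-0.2265],[-0.2604,-0.7917,0.5526,-1.3618]]),
"top":(52.90290003543314,275.0731,208.3927,[[-0.0219,-0.9997,0.011,0.0141],[0.9983,-0.0213,0.0545,-0.53],[-0.0542,0.0122,0.9985,-1.3194]])}
def ray(n,u,v):
    f,cx,cy,T=K[n];T=np.array(T);F=210/np.tan(np.radians(f/2))
    R=T[:,:3];o=-R.T@T[:,3];d=R.T@np.array([(u-cx)/F,-(v-cy)/F,-1]);return o,d/np.linalg.norm(d)
def onz(n,u,v,z):
    o,d=ray(n,u,v);return o+d*(z-o[2])/d[2]
def tri(a,b):
    (o,d),(p,e)=ray("top",*a),ray("side",*b)
    s=np.linalg.lstsq(np.c_[d,-e],p-o,rcond=None)[0];A,B=o+s[0]*d,p+s[1]*e
    return (A+B)/2,np.linalg.norm(A-B)
def pix(n,P):
    f,cx,cy,T=K[n];T=np.array(T);F=210/np.tan(np.radians(f/2));c=T[:,:3]@P+T[:,3]
    return np.array([cx-F*c[0]/c[2],cy+F*c[1]/c[2]])
E
python3 - <<'E'
from h import *
for p in[(216,136),(357,100),(382,197),(247,234)]:print(onz("top",*p,.15).round(4))
E
```

```text
[0.7338 0.1687 0.15  ]
[ 0.8309 -0.2389  0.15  ]
[ 0.5488 -0.3011  0.15  ]
[0.452  0.0852 0.15  ]
```

View pics/crop0.png

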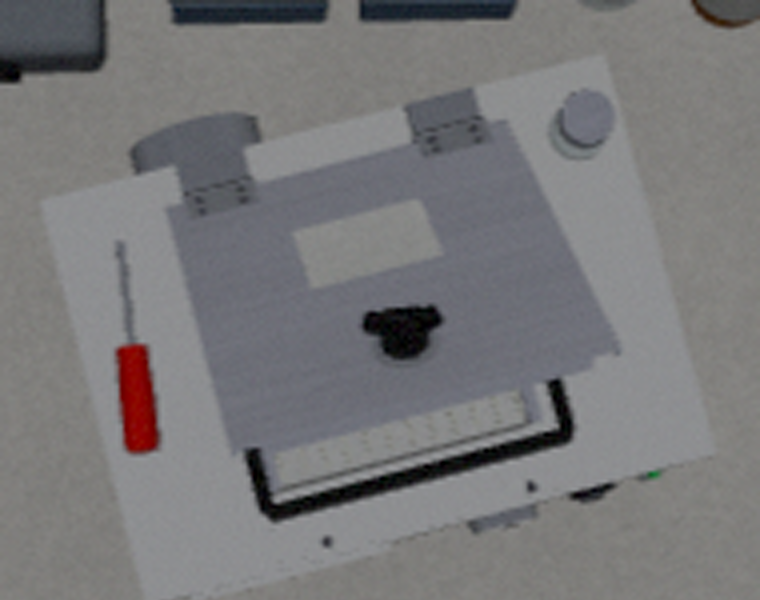

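```bash
cat >> h.py <<'E'
def frame(cs): # FL? corners order: rearleft, rearright, frontright, frontleft
    cs=np.array(cs)[:,:2];L=np.array([[.15,.21],[.15,-.21],[-.15,-.21],[-.15,.21]])
    c=cs.mean(0);M=(L.T@(cs-c));yaw=np.arctan2(M[0,1]-M[1,0],M[0,0]+M[1,1])
    R=np.array([[np.cos(yaw),-np.sin(yaw)],[np.sin(yaw),np.cos(yaw)]])
    return c,yaw,R,np.linalg.norm(cs-(c+L@R.T),axis=1)
def U2W(c,R,p): return np.r_[c+R@np.array(p[:2]),p[2]]
def hatch(t,s,y,h=0.004): # s from hinge, h above hinge-level
    return [0.12-s*np.cos(t)-h*np.sin(t)*-1, y, .16+s*np.sin(t)+h*np.cos(t)]
E
python3 - <<'E'
from h import *
from scipy.optimize import minimize_scalar
P=[(215,135.5),(356.2,99.2),(383.7,198.7),(242,236)]
cs=[onz("top",*p,.15) for p in P]
for i in range(4):print(np.linalg.norm(cs[i]-cs[(i+1)%4]).round(4),end=" ")
c,yaw,R,res=frame(cs);print("\n",c,yaw,res)
print("side corners pred",[pix("side",U2W(c,R,(x,y,.15))).round(1).tolist() for x in(-.15,.15) for y in(.21,-.21)])
for t in np.arange(.4,.95,.05):
    q=[pix(n,U2W(c,R,hatch(t,.245,y))).round(1).tolist() for n in("top","side") for y in(.125,-.125)]
    print(round(t,2),q,pix("top",U2W(c,R,hatch(t,.195,0,.032))).round(1))
E
python3 - <<'E'
import cv2
b=cv2.imread("pics/side0.png")[130:310,235:435]
cv2.imwrite("pics/crop1.png",cv2.resize(b,None,fx=3.3,fy=3.3,interpolation=cv2.INTER_CUBIC))
E
```

```text
0.4198 0.2975 0.4168 0.2974 
 [ 0.63977941 -0.06787706] 0.23691671208528592 [0.0010369  0.00163193 0.00152296 0.00259211]
side corners pred [[240.6, 196.6], [328.2, 279.4], [325.0, 169.1], [423.0, 237.2]]
0.4 [[266.0, 211.5], [359.3, 186.9], [269.1, 171.6], [324.5, 216.3]] [307.3 177.7]
0.45 [[265.4, 209.4], [359.6, 184.5], [270.7, 167.4], [326.6, 211.7]] [307.  175.2]
0.5 [[264.8, 206.9], [359.9, 181.9], [272.5, 163.3], [328.8, 207.1]] [306.7 172.6]
0.55 [[264.1, 204.2], [360.2, 179.0], [274.5, 159.2], [331.2, 202.5]] [306.3 169.8]
0.6 [[263.3, 201.3], [360.3, 175.8], [276.6, 155.2], [333.8, 197.9]] [305.8 166.8]
0.65 [[262.5, 198.2], [360.3, 172.4], [278.9, 151.2], [336.6, 193.4]] [305.3 163.7]
0.7 [[261.6, 194.8], [360.3, 168.8], [281.4, 147.2], [339.5, 189.0]] [304.8 160.4]
0.75 [[260.7, 191.1], [360.2, 165.0], [284.1, 143.4], [342.7, 184.6]] [304.2 157. ]
0.8 [[259.7, 187.3], [360.0, 161.0], [286.9, 139.7], [345.9, 180.3]] [303.5 153.4]
0.85 [[258.6, 183.2], [359.7, 156.8], [289.8, 136.0], [349.3, 176.2]] [302.8 149.8]
0.9 [[257.5, 179.0], [359.3, 152.3], [292.8, 132.5], [352.8, 172.1]] [302.1 146. ]
```

View pics/crop1.png

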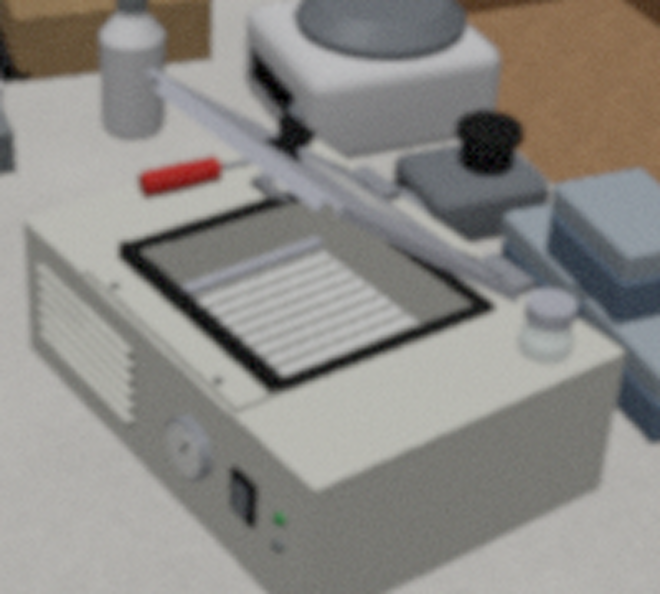

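Hatch starts near 0.65 rad. First I'll move above the hatch, beside the knob, with the fingers shut.

```bash
cat >> h.py <<'E'
C=np.array([.6398,-.0679]);YAW=.237
RU=np.array([[np.cos(YAW),-np.sin(YAW)],[np.sin(YAW),np.cos(YAW)]])
def W(x,y,z): return U2W(C,RU,(x,y,z))
def go(o,P,yaw):
    from scipy.spatial.transform import Rotation as Ro
    R0=Ro.from_euler("xyz",o["eef_rot"]);R1=Ro.from_euler("xyz",[np.pi,0,yaw])
    print("cm",(R0.inv().apply(np.array(P)-o["ee_pos"])*100).round(2),"rv",(R0.inv()*R1).as_rotvec().round(3))
def st(o): 
    p=o["ee_pos"];u=RU.T@(p[:2]-C);print(round(o["time_s"],2),"unit",u.round(4),"z",p[2].round(4),"rot",o["eef_rot"].round(3),"F",o["force"].round(2),"M",o["moment"].round(2),"w",round(o["grip_width"],4))
E
python3 - <<'E'
from h import *
from station import ctrl
o=ctrl.get_obs();st(o);go(o,W(-.05,-.05,.335),.137);print(W(-.05,-.05,.335))
E
```

```text
0.1 unit [-0.5725 -0.3325] z 0.2049 rot [-3.141e+00  1.000e-03 -1.273e+00] F [-0.18  0.69 -0.14] M [ 0.01 -0.08 -0.03] w 0.0945
cm [-25.04 -53.88 -12.97] rv [-1.00e-03  1.00e-03 -1.41e+00]
[ 0.60293704 -0.12824171  0.335     ]
```

{"fn": "play_rows", "kwargs": {
  "steps": [
    [[0, 0, -6, 0, 0, -0.1, 0], [0, 0, -12, 0, 0, -0.2, 0], [-2.5, -5, -13, 0, 0, -0.3, 0], [-25, -53.9, -13, 0, 0, -1.41, 0], [-25, -53.9, -13, 0, 0, -1.41, 0], [-25, -53.9, -13, 0, 0, -1.41, 0], [-25, -53.9, -13, 0, 0, -1.41, 0], [-25, -53.9, -13, 0, 0, -1.41, 0], [-25, -53.9, -13, 0, 0, -1.41, 0], [-25, -53.9, -13, 0, 0, -1.41, 0], [-25, -53.9, -13, 0, 0, -1.41, 0], [-25, -53.9, -13, 0, 0, -1.41, 0], [-25, -53.9, -13, 0, 0, -1.41, 0], [-25, -53.9, -13, 0, 0, -1.41, 0], [-25, -53.9, -13, 0, 0, -1.41, 0], [-25, -53.9, -13, 0, 0, -1.41, 0], [-25, -53.9, -13, 0, 0, -1.41, 0], [-25, -53.9, -13, 0, 0, -1.41, 0], [-25, -53.9, -13, 0, 0, -1.41, 0], [-25, -53.9, -13, 0, 0, -1.41, 0]]
  ],
  "force": 20
}}

```text
time_s: 1.77
ee_pos: [0.6028, -0.1291, 0.335]
eef_rot: [-3.141, 0.001, 0.137]
force: [0.1, -0.3, 0.2]
grip_width: 0.0006
```

Run:
```python
from h import *
from station import ctrl
o=ctrl.get_obs();st(o);go(o,W(-.05,-.05,.335),.137)
```

```text
1.77 unit [-0.0503 -0.0508] z 0.335 rot [-3.141e+00  1.000e-03  1.370e-01] F [ 0.12 -0.35  0.23] M [-0.04 -0.1  -0.03] w 0.0006
cm [ 0.02 -0.08 -0.  ] rv [-0.001  0.001 -0.   ]
```

{"fn": "play_rows", "kwargs": {
  "steps": [
    [[0, 0, 1.5, 0, 0, 0, 0], [0, 0, 3, 0, 0, 0, 0], [0, 0, 4, 0, 0, 0, 0], [-0.2, 0, 5, 0, 0, 0, 0], [-0.5, 0, 6, 0, 0, 0, 0], [-0.8, 0, 7, 0, 0, 0, 0], [-1.1, 0, 8, 0, 0, 0, 0], [-1.4, 0, 9, 0, 0, 0, 0], [-1.6, 0, 10, 0, 0, 0, 0]]
  ]
}}

```text
time_s: 2.52
ee_pos: [0.5864, -0.1318, 0.235]
eef_rot: [-3.141, -0.0, 0.136]
force: [-0.8, 0.1, 2.2]
grip_width: 0.0002
```

Run:
```python
from h import *
from station import ctrl
import cv2
o=ctrl.get_obs();st(o)
a=ctrl.camera("side")["frame"][130:310,225:425];b=ctrl.camera("top")["frame"][85:245,205:395]
cv2.imwrite("pics/c2.png",np.hstack([cv2.resize(a,(400,360)),cv2.resize(b,(400,360))]))
```

```text
2.52 unit [-0.067  -0.0496] z 0.235 rot [-3.141 -0.     0.136] F [-0.79  0.14  2.17] M [-0.1  -0.04  0.01] w 0.0002
```

View pics/c2.png

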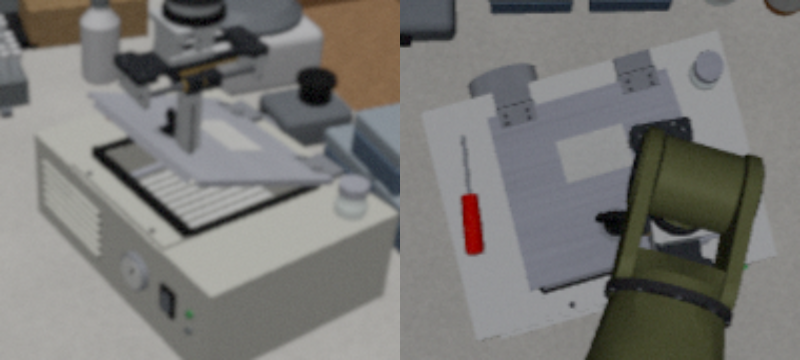

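The side view shows the shut fingers pushing the hatch down beside the knob, with only about 2 N of hinge friction. I'll carry on slowly.

{"fn": "play_rows", "kwargs": {
  "steps": [
    [[-0.2, 0, 1, 0, 0, 0, 0], [-0.4, 0, 2, 0, 0, 0, 0], [-0.6, 0, 3, 0, 0, 0, 0], [-0.8, 0, 4, 0, 0, 0, 0], [-0.9, 0, 4.5, 0, 0, 0, 0], [-0.9, 0, 5, 0, 0, 0, 0]]
  ]
}}

```text
time_s: 3.12
ee_pos: [0.5766, -0.1325, 0.1827]
eef_rot: [-3.139, 0.004, 0.136]
force: [-0.5, 0.0, 2.0]
grip_width: 0.0003
```

{"fn": "play_rows", "kwargs": {
  "steps": [
    [[0, 0, 0.2, 0, 0, 0, 0], [0, 0, 0.4, 0, 0, 0, 0], [0, 0, 0.6, 0, 0, 0, 0], [0, 0, 0.6, 0, 0, 0, 0]]
  ]
}}

```text
time_s: 3.45
ee_pos: [0.5765, -0.1324, 0.1764]
eef_rot: [-3.139, 0.004, 0.136]
force: [0.6, -0.0, -0.9]
grip_width: 0.0004
```

{"fn": "play_rows", "kwargs": {
  "steps": [
    [[0, 0, 0.1, 0, 0, 0, 0], [0, 0, 0.2, 0, 0, 0, 0], [0, 0, 0.2, 0, 0, 0, 0]]
  ]
}}

```text
time_s: 3.7
ee_pos: [0.5766, -0.1324, 0.1744]
eef_rot: [-3.139, 0.004, 0.136]
force: [0.3, -0.9, 0.4]
grip_width: 0.0006
```

{"fn": "play_rows", "kwargs": {
  "steps": [
    [[0, 0, 0.1, 0, 0, 0, 0], [0, 0, 0.15, 0, 0, 0, 0], [0, 0, 0.15, 0, 0, 0, 0]]
  ]
}}

```text
time_s: 3.95
ee_pos: [0.5766, -0.1324, 0.1731]
eef_rot: [-3.139, 0.003, 0.136]
force: [-0.6, -0.9, 2.4]
grip_width: 0.0004
```

{"fn": "play_rows", "kwargs": {
  "steps": [
    [[0, 0, 0.1, 0, 0, 0, 0], [0, 0, 0.15, 0, 0, 0, 0], [0, 0, 0.15, 0, 0, 0, 0]]
  ]
}}

```text
time_s: 4.2
ee_pos: [0.5766, -0.1325, 0.1718]
eef_rot: [-3.139, 0.003, 0.136]
force: [-2.4, 0.4, 3.9]
grip_width: 0.0001
```

{"fn": "play_rows", "kwargs": {
  "steps": [
    [[0, 0, 0.1, 0, 0, 0, 0], [0, 0, 0.15, 0, 0, 0, 0], [0, 0, 0.15, 0, 0, 0, 0]]
  ]
}}

```text
time_s: 4.45
ee_pos: [0.5765, -0.1325, 0.1708]
eef_rot: [-3.14, 0.003, 0.136]
force: [-3.1, 0.6, 5.9]
grip_width: 0.0004
```

Seal contact is felt near TCP z = 0.1725. I'll lift off and move aside for a clear look at the knob.

{"fn": "play_rows", "kwargs": {
  "steps": [
    [[0, 0, -4, 0, 0, 0, 0], [0, 0, -8, 0, 0, 0, 0.5], [-4, 6, -10, 0, 0, 0, 1], [-8, 12, -10, 0, 0, 0, 1], [-12, 18, -10, 0, 0, 0, 1], [-16, 25, -10, 0, 0, 0, 1], [-16, 25, -10, 0, 0, 0, 1], [-16, 25, -10, 0, 0, 0, 1], [-16, 25, -10, 0, 0, 0, 1], [-16, 25, -10, 0, 0, 0, 1], [-16, 25, -10, 0, 0, 0, 1]]
  ]
}}

```text
time_s: 5.37
ee_pos: [0.4509, -0.404, 0.27]
eef_rot: [-3.139, 0.004, 0.133]
force: [0.6, 0.4, -0.2]
grip_width: 0.0634
```

Run:
```python
from h import *
from station import ctrl
import cv2
o=ctrl.get_obs();st(o)
a=ctrl.camera("side")["frame"];b=ctrl.camera("top")["frame"]
cv2.imwrite("pics/s3.png",a);cv2.imwrite("pics/t3.png",b)
cv2.imwrite("pics/c3.png",np.hstack([cv2.resize(a[150:270,250:370],(400,400),interpolation=2),cv2.resize(b[130:230,260:360],(400,400),interpolation=2)]))
P=W(-.074,0,.189)
print(P,pix("side",P),pix("top",P))
for n,im in(("side",a),("top",b)):
    u,v=pix(n,P).round().astype(int);s=im[v-22:v+22,u-22:u+22].max(2)<60
    m=cv2.connectedComponentsWithStats(s.astype(np.uint8));print(n,[(r[4],(c+[u-22,v-22]).round(1)) for r,c in zip(m[2],m[3]) if r[4]>15][1:])
    lab=m[1];k=1+np.argmax(m[2][1:,4]);pts=np.argwhere(lab==k)[:,::-1].astype(np.float32)+[u-22,v-22];print(cv2.minAreaRect(pts.astype(np.float32)))
```

```text
5.37 unit [-0.2625 -0.2824] z 0.27 rot [-3.139  0.004  0.133] F [ 0.59  0.42 -0.2 ] M [-0.08 -0.07  0.01] w 0.0634
[ 0.56786854 -0.08527428  0.189     ] [304.17668698 211.99028819] [307.38476199 190.59414412]
side [(np.int32(228), array([308.3, 198.5])), (np.int32(29), array([312.9, 190.3])), (np.int32(262), array([296.1, 226.4]))]
((303.5, 225.0), (16.0, 43.0), 90.0)
top [(np.int32(113), array([306.8, 190.3]))]
((306.743896484375, 189.80491638183594), (10.932164192199707, 13.899465560913086), 51.34019470214844)
```

View pics/c3.png

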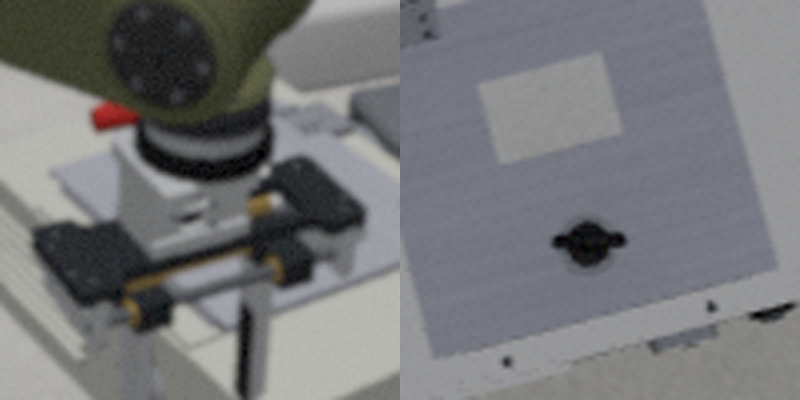

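The top crop shows the closed hatch and the knob centre near (307,190.5), about 1.5 mm from the prediction. The wings sit about 0.2 rad clockwise of the front edge, so the tool yaw should be about 0.025.

Run:
```python
from h import *
from station import ctrl
o=ctrl.get_obs();go(o,[.5685,-.084,.24],.025)
```

```text
cm [ 15.8  -29.88   3.07] rv [-0.003  0.003  0.111]
```

{"fn": "play_rows", "kwargs": {
  "steps": [
    [[15.8, -29.9, 0, 0, 0, 0.11, 1], [15.8, -29.9, 0, 0, 0, 0.11, 1], [15.8, -29.9, 0, 0, 0, 0.11, 1], [15.8, -29.9, 0, 0, 0, 0.11, 1], [15.8, -29.9, 0, 0, 0, 0.11, 1], [15.8, -29.9, 0, 0, 0, 0.11, 1], [15.8, -29.9, 0, 0, 0, 0.11, 1], [15.8, -29.9, 0, 0, 0, 0.11, 1], [15.8, -29.9, 0, 0, 0, 0.11, 1], [15.8, -29.9, 1.5, 0, 0, 0.11, 1], [15.8, -29.9, 3, 0, 0, 0.11, 1], [15.8, -29.9, 3, 0, 0, 0.11, 1]]
  ]
}}

```text
time_s: 6.47
ee_pos: [0.5676, -0.0817, 0.2381]
eef_rot: [-3.138, 0.007, 0.028]
force: [0.6, -0.1, -1.0]
grip_width: 0.0941
```

Run:
```python
from h import *
from station import ctrl
o=ctrl.get_obs();st(o);go(o,[.5685,-.084,.190],.025)
```

```text
6.47 unit [-0.0735  0.0035] z 0.2381 rot [-3.138  0.007  0.028] F [ 0.61 -0.07 -0.98] M [-0.08 -0.05 -0.02] w 0.0941
cm [0.12 0.25 4.8 ] rv [-0.003  0.007  0.003]
```

{"fn": "play_rows", "kwargs": {
  "steps": [
    [[0.1, 0.25, 1.5, 0, 0.007, 0, 1], [0.1, 0.25, 3, 0, 0.007, 0, 1], [0.1, 0.25, 4.5, 0, 0.007, 0, 0.6], [0.1, 0.25, 5.4, 0, 0.007, 0, 0.3], [0.1, 0.25, 5.4, 0, 0.007, 0, 0.2], [0.1, 0.25, 5.4, 0, 0.007, 0, 0.2], [0.1, 0.25, 5.4, 0, 0.007, 0, 0.2]]
  ],
  "force": 10
}}

```text
time_s: 7.05
ee_pos: [0.5687, -0.0839, 0.1854]
eef_rot: [-3.139, -0.001, 0.029]
force: [-0.8, 0.2, -0.3]
grip_width: 0.0644
```

Run:
```python
from h import *
from station import ctrl
import cv2
o=ctrl.get_obs();st(o);go(o,[.5685,-.084,.184],.025)
a=ctrl.camera("side")["frame"]
cv2.imwrite("pics/c4.png",cv2.resize(a[170:260,250:370],(800,600),interpolation=2))
```

```text
7.05 unit [-0.0729  0.0011] z 0.1854 rot [-3.139e+00 -1.000e-03  2.900e-02] F [-0.8   0.17 -0.31] M [-0.04 -0.03 -0.03] w 0.0644
cm [-0.02  0.01  0.14] rv [-0.003 -0.001  0.004]
```

View pics/c4.png

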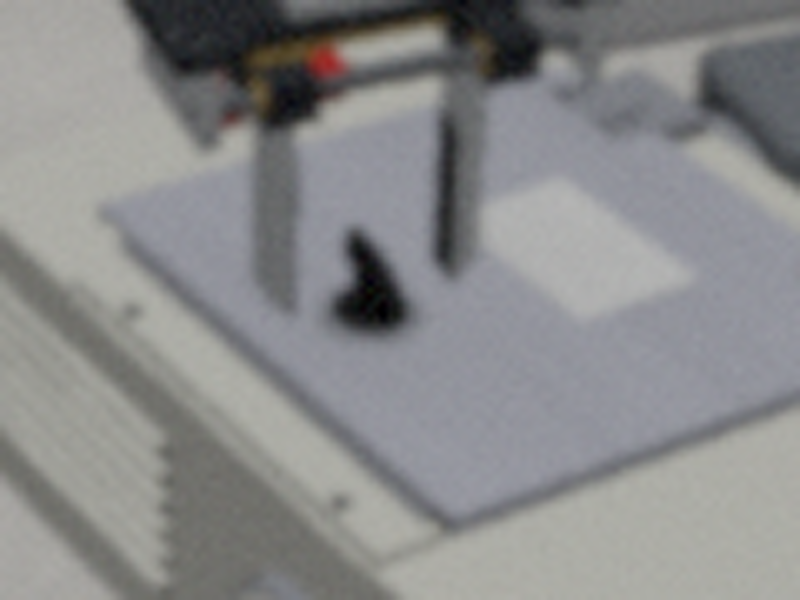

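The fingers straddle the wings, with the knob at about (370,290) between tips at (285,300) and (450,265). Closing.

{"fn": "play_rows", "kwargs": {
  "steps": [
    [[0, 0, 0, 0, 0, 0, 0], [0, 0, 0, 0, 0, 0, 0], [0, 0, 0, 0, 0, 0, 0], [0, 0, 0, 0, 0, 0, 0], [0, 0, 0, 0, 0, 0, 0], [0, 0, 0, 0, 0, 0, 0], [0, 0, 0, 0, 0, 0, 0], [0, 0, 0, 0, 0, 0, 0], [0, 0, 0, 0, 0, 0, 0]]
  ],
  "force": 12
}}

```text
time_s: 7.85
ee_pos: [0.5715, -0.0839, 0.1861]
eef_rot: [-3.139, -0.01, 0.029]
force: [23.5, 0.7, -5.2]
grip_width: 0.0105
```

Run:
```python
from h import *
from station import ctrl
o=ctrl.get_obs();st(o)
```

```text
7.85 unit [-0.0701  0.0005] z 0.1861 rot [-3.139 -0.01   0.029] F [23.45  0.75 -5.22] M [ 0.11 -4.3  -0.13] w 0.0105
```

{"fn": "play_rows", "kwargs": {
  "steps": [
    [[0.1, 0, 0, 0, 0, 0, 0], [0.1, 0, 0, 0, 0, 0, 0]]
  ]
}}

```text
time_s: 8.02
ee_pos: [0.5722, -0.0839, 0.1861]
eef_rot: [-3.139, -0.008, 0.029]
force: [-2.3, -1.3, 1.3]
grip_width: 0.0103
```

Run:
```python
from h import *
from station import ctrl
o=ctrl.get_obs();st(o)
```

```text
8.02 unit [-0.0695  0.0003] z 0.1861 rot [-3.139 -0.008  0.029] F [-2.28 -1.32  1.29] M [-0.01  0.59 -0.07] w 0.0103
```

{"fn": "play_rows", "kwargs": {
  "steps": [
    [[0, 0, 0.1, 0, 0, 0, 0], [0, 0, 0.2, 0, 0, 0, 0], [0, 0, 0.2, 0, 0, 0, 0]]
  ]
}}

```text
time_s: 8.27
ee_pos: [0.572, -0.0839, 0.1845]
eef_rot: [-3.139, -0.008, 0.029]
force: [-4.5, -0.3, 5.2]
grip_width: 0.0103
```

{"fn": "play_rows", "kwargs": {
  "steps": [
    [[0, 0, 0.1, 0, 0, 0, 0], [0, 0, 0.2, 0, 0, 0, 0], [0, 0, 0.2, 0, 0, 0, 0]]
  ]
}}

```text
time_s: 8.52
ee_pos: [0.5718, -0.084, 0.1832]
eef_rot: [-3.139, -0.008, 0.028]
force: [-5.2, -1.0, 8.2]
grip_width: 0.0104
```

{"fn": "play_rows", "kwargs": {
  "steps": [
    [[0.03, 0, 0.1, 0, 0, 0, 0], [0.05, 0, 0.2, 0, 0, 0, 0], [0.05, 0, 0.2, 0, 0, 0, 0]]
  ],
  "force": 16
}}

```text
time_s: 8.77
ee_pos: [0.5718, -0.084, 0.1821]
eef_rot: [-3.14, -0.007, 0.028]
force: [-10.0, 0.6, 10.3]
grip_width: 0.0098
```

{"fn": "play_rows", "kwargs": {
  "steps": [
    [[0, 0, 0.1, 0, 0, 0, 0], [0, 0, 0.2, 0, 0, 0, 0], [0, 0, 0.2, 0, 0, 0, 0]]
  ]
}}

```text
time_s: 9.02
ee_pos: [0.5716, -0.0841, 0.1812]
eef_rot: [-3.14, -0.007, 0.028]
force: [-7.5, 0.5, 12.1]
grip_width: 0.0099
```

{"fn": "play_rows", "kwargs": {
  "steps": [
    [[-0.08, 0, 0.1, 0, 0, 0, 0], [-0.08, 0, 0.2, 0, 0, 0, 0], [-0.08, 0, 0.2, 0, 0, 0, 0]]
  ]
}}

```text
time_s: 9.27
ee_pos: [0.5714, -0.0841, 0.1808]
eef_rot: [-3.14, -0.01, 0.028]
force: [-2.4, 1.7, 12.0]
grip_width: 0.01
```

Run:
```python
from h import *
from station import ctrl
o=ctrl.get_obs();st(o)
```

```text
9.27 unit [-0.0703  0.0003] z 0.1808 rot [-3.14  -0.01   0.028] F [-2.39  1.74 12.  ] M [ 0.22  0.36 -0.09] w 0.01
```

{"fn": "play_rows", "kwargs": {
  "steps": [
    [[-0.02, 0, 0.15, 0, 0, 0, 0], [-0.02, 0, 0.25, 0, 0, 0, 0], [-0.02, 0, 0.25, 0, 0, 0, 0]]
  ]
}}

```text
time_s: 9.52
ee_pos: [0.5715, -0.0842, 0.1804]
eef_rot: [-3.141, -0.012, 0.028]
force: [-6.5, 1.6, 17.6]
grip_width: 0.01
```

{"fn": "play_rows", "kwargs": {
  "steps": [
    [[0, 0, 0.2, 0, 0, 0, 0], [0, 0, 0.25, 0, 0, 0, 0], [0, 0, 0.25, 0, 0, 0, 0]]
  ]
}}

```text
time_s: 9.77
ee_pos: [0.5716, -0.0842, 0.1801]
eef_rot: [-3.141, -0.014, 0.028]
force: [-10.4, 2.4, 20.9]
grip_width: 0.0102
```

The strip's hard stop is felt at z of about 0.1803. I'll ease back to about 15 N and begin turning.

{"fn": "play_rows", "kwargs": {
  "steps": [
    [[-0.08, 0, 0.16, 0, 0, 0, 0], [-0.08, 0, 0.16, 0, 0, 0, 0], [-0.08, 0, 0.16, 0, 0, 0.05, 0], [-0.08, 0, 0.16, 0, 0, 0.1, 0], [-0.08, 0, 0.16, 0, 0, 0.1, 0]]
  ],
  "force": 20
}}

```text
time_s: 10.18
ee_pos: [0.5715, -0.0842, 0.1803]
eef_rot: [-3.14, -0.017, -0.075]
force: [-2.1, 2.1, 13.5]
grip_width: 0.0098
```

Run:
```python
from h import *
from station import ctrl
o=ctrl.get_obs();st(o)
```

```text
10.18 unit [-0.0703  0.0002] z 0.1803 rot [-3.14  -0.017 -0.075] F [-2.06  2.14 13.52] M [ 0.22  0.57 -0.  ] w 0.0098
```

{"fn": "play_rows", "kwargs": {
  "steps": [
    [[0, 0, 0.18, 0, 0, 0.06, 0], [0, 0, 0.18, 0, 0, 0.12, 0], [0, 0, 0.18, 0, 0, 0.18, 0], [0, 0, 0.18, 0, 0, 0.24, 0], [0, 0, 0.18, 0, 0, 0.3, 0], [0, 0, 0.18, 0, 0, 0.3, 0]]
  ]
}}

```text
time_s: 10.68
ee_pos: [0.5715, -0.0842, 0.1802]
eef_rot: [-3.135, -0.017, -0.379]
force: [-7.8, 1.5, 15.9]
grip_width: 0.0098
```

Run:
```python
from h import *
from station import ctrl
o=ctrl.get_obs();st(o)
```

```text
10.68 unit [-0.0702  0.0002] z 0.1802 rot [-3.135 -0.017 -0.379] F [-7.77  1.52 15.89] M [ 0.24  1.67 -0.03] w 0.0098
```

{"fn": "play_rows", "kwargs": {
  "steps": [
    [[-0.04, 0.02, 0.17, 0, 0, 0.08, 0], [-0.04, 0.02, 0.17, 0, 0, 0.16, 0], [-0.04, 0.02, 0.17, 0, 0, 0.24, 0], [-0.04, 0.02, 0.17, 0, 0, 0.32, 0], [-0.04, 0.02, 0.17, 0, 0, 0.4, 0], [-0.04, 0.02, 0.17, 0, 0, 0.4, 0]]
  ]
}}

```text
time_s: 11.18
ee_pos: [0.5715, -0.0841, 0.1801]
eef_rot: [-3.127, -0.014, -0.784]
force: [-3.7, 2.1, 12.8]
grip_width: 0.0099
```

{"fn": "play_rows", "kwargs": {
  "steps": [
    [[0, 0, 0.17, 0, 0, 0.08, 0], [0, 0, 0.17, 0, 0, 0.16, 0], [0, 0, 0.17, 0, 0, 0.24, 0], [0, 0, 0.17, 0, 0, 0.32, 0], [0, 0, 0.17, 0, 0, 0.4, 0], [0, 0, 0.17, 0, 0, 0.4, 0]]
  ]
}}

```text
time_s: 11.68
ee_pos: [0.5718, -0.084, 0.1799]
eef_rot: [-3.121, -0.008, -1.189]
force: [-4.7, 1.5, 12.3]
grip_width: 0.0098
```

Run:
```python
from h import *
from station import ctrl
o=ctrl.get_obs();st(o)
```

```text
11.68 unit [-0.0699  0.0003] z 0.1799 rot [-3.121 -0.008 -1.189] F [-4.67  1.52 12.32] M [ 0.45  1.1  -0.02] w 0.0098
```

{"fn": "play_rows", "kwargs": {
  "steps": [
    [[0, 0, 0.16, 0, 0, 0.05, 0], [0, 0, 0.16, 0, 0, 0.1, 0], [0, 0, 0.16, 0, 0, 0.14, 0], [0, 0, 0.16, 0, 0, 0.14, 0]]
  ]
}}

```text
time_s: 12.02
ee_pos: [0.5719, -0.0841, 0.1798]
eef_rot: [-3.119, -0.006, -1.331]
force: [-6.2, 0.8, 13.6]
grip_width: 0.0102
```

Run:
```python
from h import *
from station import ctrl
o=ctrl.get_obs();st(o)
```

```text
12.02 unit [-0.0698  0.0002] z 0.1798 rot [-3.119 -0.006 -1.331] F [-6.21  0.84 13.63] M [0.25 1.28 0.03] w 0.0102
```

{"fn": "play_rows", "kwargs": {
  "steps": [
    [[0, 0, 0.15, 0, 0, 0.03, 0], [0, 0, 0.15, 0, 0, 0.06, 0], [0, 0, 0.15, 0, 0, 0.06, 0]]
  ]
}}

```text
time_s: 12.27
ee_pos: [0.572, -0.0841, 0.1798]
eef_rot: [-3.118, -0.005, -1.393]
force: [-7.1, 1.4, 12.9]
grip_width: 0.01
```

Run:
```python
from h import *
from station import ctrl
o=ctrl.get_obs();st(o)
```

```text
12.27 unit [-0.0697  0.0002] z 0.1798 rot [-3.118 -0.005 -1.393] F [-7.12  1.37 12.94] M [0.2  1.44 0.37] w 0.01
```

The stop is felt (0.37 N m). Now I'll ease off, open and lift clear.

{"fn": "play_rows", "kwargs": {
  "steps": [
    [[0, 0, 0.08, 0, 0, -0.03, 0], [0, 0, 0.03, 0, 0, -0.03, 0], [0, 0, 0.03, 0, 0, -0.03, 0.5], [0, 0, 0.03, 0, 0, -0.03, 0.6], [0, 0, 0.03, 0, 0, -0.03, 0.6], [0, 0, 0.03, 0, 0, -0.03, 0.6], [0, 0, 0.03, 0, 0, -0.03, 0.6], [0, 0, 0.03, 0, 0, -0.03, 0.6], [0, 0, -2, 0, 0, -0.03, 0.6], [0, 0, -5, 0, 0, -0.03, 0.6], [0, 0, -8, 0, 0, -0.03, 0.6], [0, 0, -10, 0, 0, -0.03, 0.6], [24, 8, -10, 0, 0, -0.03, 0.6], [24, 8, -10, 0, 0, -0.03, 0.6], [24, 8, -10, 0, 0, -0.03, 0.6], [24, 8, -10, 0, 0, -0.03, 0.6], [24, 8, -10, 0, 0, -0.03, 0.6], [24, 8, -10, 0, 0, -0.03, 0.6], [24, 8, -10, 0, 0, -0.03, 0.6], [24, 8, -10, 0, 0, -0.03, 0.6]]
  ]
}}

```text
time_s: 13.93
ee_pos: [0.5325, -0.3364, 0.2783]
eef_rot: [-3.119, -0.005, -1.366]
force: [0.2, 0.4, -0.7]
grip_width: 0.0566
```

Run:
```python
from h import *
from station import ctrl
import cv2
o=ctrl.get_obs();st(o)
a=ctrl.camera("side")["frame"];b=ctrl.camera("top")["frame"]
cv2.imwrite("pics/c5.png",np.hstack([cv2.resize(a[130:310,225:425],(400,400),interpolation=2),cv2.resize(b[110:240,230:360],(400,400),interpolation=2)]))
```

```text
13.93 unit [-0.1673 -0.2358] z 0.2783 rot [-3.119 -0.005 -1.366] F [ 0.17  0.42 -0.67] M [ 0.01 -0.02 -0.01] w 0.0566
```

View pics/c5.png

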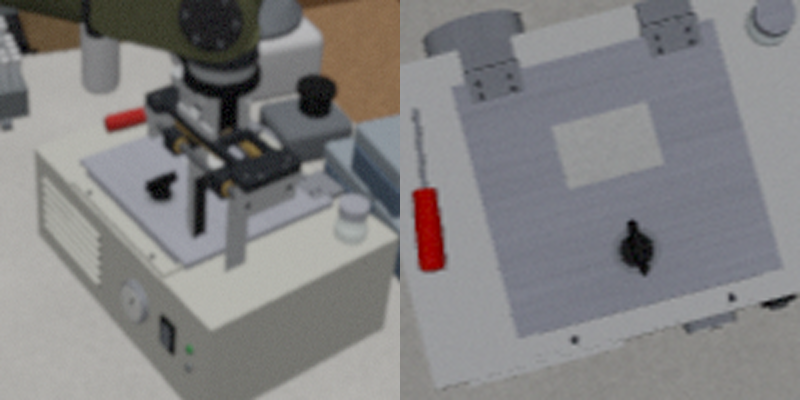

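The top view shows the wings pointing to the front (tips about 632,225 and 645,272), square to the front edge. The hatch is flat, and the jar and screwdriver are in place. Handing in.

```bash
python3 -c "
from station import ctrl
print(ctrl.hand_in())"
```

```text
the job is handed in; nothing more can be done
None
```

The hatch is shut and latched, and I've handed the job in at about 14 s of the 59 s allowed; the hand-in reports no verdict.

- **Lowering:** I swung the hatch down from about 0.65 rad with shut fingers beside the knob, until the force showed it had met the seal.
- **Pressing:** Gripping the wings, I pressed until the strip stopped the hatch. That first touch briefly reached about 21 N at the knob, so I eased back to 12–16 N.
- **Turning:** I turned the knob clockwise from about 0.2 rad. It turned freely, with no sign of the tongue jamming, until the stop was felt at about 0.37 N m. I then let go and lifted clear.
- **Sideways force:** Closing on the knob slightly off-centre gave about 23 N of sideways force at the wrist for under a second. I corrected it before pressing.

**Last checks:** After release, the picture shows the hatch flat and the wings pointing to the front. The jar and screwdriver look unmoved, and the gripper is clear with no contact force. I judged the final hatch angle by eye rather than measuring it, and I took no separate final view of the other items on the bench. No check failed; the camera estimate of the knob was about 3 mm off, and I corrected that by feel.

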